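Zero the spring tester and hold its slide at the mark

ROBOT

A 6-joint arm with a two-finger parallel gripper is mounted at the origin on a cart in front of the work surface, level with it; the furniture and walls round the work are solid. World frame = base frame: x ahead of the robot, y to its left, z up, the work surface at z = 0. Lengths are in m, angles in rad, forces in N, time in s.
With the tool pointing down it reaches from about 0.275 to 0.825 m from the base axis. Payload 5.2 kg.
Tool frame: the origin (TCP) lies at the very end of the fingers, on their centre line; the grasp point (between the pads) lies robot.grip_point_offset behind it (robot.grip_point_offset is the distance from the TCP to the grasp point, in m); z points along the fingers, y is the line along which they close (so a half turn about z gives the same grasp; the last joint's range is limited). The gripper opens to 93 mm and grips with 3 to 60 N. Pads are 15 mm wide; open, the fingers measure 128 mm over their backs; the gripper's body (75 mm by 188 mm) begins 65 mm behind the grasp point.
Start: joints at [1.117, 0.259, 1.535, -0, 1.348, -0.203], TCP at [0.136, 0.533, 0.219] pointing down, gripper open.
Joint ranges: [-3.14, 3.14], [-0.91, 2.08], [0.19, 2.58], [-1.22, 4.36], [0.22, 2.71], [-3.12, 3.12]. Speed limits (rad/s): [2.57, 2.57, 3.14, 3.14, 3.14, 3.14].

INTERFACE

Orientations are given as a rotation vector (axis times angle).
In Python, from cell import robot gives the robot as it stands.
- The arm moves only by the shell command python3 -m pendant 'ROWS' [FORCE]. ROWS is JSON, a list of rows, each an object with "delta_rot": the turn, a rotation vector about the world's x, y, z normalised to -1 to 1, where 1 is 180 degrees, a list of three; "xyz": the shift along the world's x, y, z normalised to -1 to 1, where 1 is 15 cm, a list of three; "grip": the finger opening in mm, from 0 to 93. In form: [{"delta_rot": [ax, ay, az], "xyz": [tx, ty, tz], "grip": grip}, ...]. A call has 1 to 10 rows; each row is the pose to reach, as a shift and turn from the pose commanded when the call began, turning the shorter way round; what a row does not reach only later rows make up. A row lasts 1/8 s, in which the tool goes at most 62.5 mm and 10.7 degrees, less where a joint would pass 70% of its speed; a pose out of reach is approached as far as the arm can. A call with a number of a shift or a turn outside -1 to 1 is refused whole. A call with a gripper value outside its range is refused whole. The fingers move at their own pace and stop on an object; FORCE is the grip in N (left out, the last holds). Time passes only in rows, so rows that repeat a pose let the fingers close. It gives the time, the measured TCP pose, the force, the opening and the grip force at its end, in the units of the state.
- robot.state(): the state, without advancing time (a new reading comes with each control period).
- robot.capture(name): name is "scene" or "top" or "wrist"; returns a dict with "image" (384x512x3 uint8, blue, green, red), "fx", "fy", "cx", "cy" (pixels), "k1" (the pictures are not rectified: a ray, as slopes to the right and down, at radius r is drawn at 1 + k1 r^2 times it, then the intrinsics apply), "R" (3x3) and "t" (3): a world point X has camera coordinates R X + t; the wrist camera has in their place "mount" (4x4, takes a point from camera to tool coordinates, whose origin is the TCP and whose axes are the flange's). Camera axes: x right, y down, z forward; pixel columns grow to the right and rows downward; lengths in m; the calibration is good to about 2 mm. A picture is of the moment at which its call begins: read the wrist's pose just before it. There is no depth.
- robot.close_job(): hands the job in; it is judged then, once.
Trained networks look in a picture, given as the dict that the camera call returned (one of the last four; its "shot" number tells which), for a name from the list of things; names that differ only in an ending like _2 or _b are one class to them, and where a whole thing is asked for, a point or a joint stands for the part that bears it (a point fixed in the world has none). Each returns a list of dicts, best first, with "score" (0 to 1); they miss things now and then, are a little off and sometimes report something else, mostly with a low value. They report only what shows in the picture. A call takes as long as a camera call.
- robot.cut_out(picture, target): "pixels" (384x512 bool, what is visible of it) and "box" ([left, top, right, bottom] in pixels, round what is visible of it).
The state is a dict: "time": time; "joints": joint angles; "qd": joint speeds; "joint_torque": joint torques, N m; "tcp_pos": TCP position; "tool_rot": TCP orientation; "wrist_force": force on the tool from outside, world axes, zero at the start; "torque": the same for the moment, N m; "grip_width": finger opening in m; "finger_force": force on a finger pad.
Only numpy, scipy, OpenCV 4.12 (cv2) and the standard library are available. Lean on these libraries where they do the work, as an engineer would, in place of code of your own. Each camera call takes 0.05 s, during which the arm holds its last target. There are 200 camera calls.

TASK

Prepare the spring tester for a reading: first turn the black tare knob until its white pointer stands on the red zero line, and let go of it. Then take the yellow grip, pull the spring-loaded slide out until its index line stands within the width of the red rider, and keep it there: the program finishes while the gripper still holds it steady. Leave the red rider where it is set, the knob at zero, and the sample pot, dish and forceps undisturbed.

Things in the scene. Friction and masses are not known exactly. Their poses are not given: they have to be found in the camera images.
- tester: Spring tester fixed to the table; origin on the table surface, z up, x along the slide toward the blue head, yaw within 0.3 rad of straight ahead. Grey base (mm) x -170 to 130, y -65 to 65, 10 mm high. Blue head x 30 to 120, y -34 to 50, top at 62 mm. Guide rods at y -18 and 18, end block at x -160 (36 mm high). Scale strip, 5 mm ticks, at y -54, 34 mm high. The slide pulls out along -x.
- tare_knob (a joint): Knob angle, rad: 0 = white pointer on the red zero line (pointer toward tester -x); positive = turned counterclockwise seen from above. Starts between 0.5 and 1.3, so it is to be turned clockwise. Stops at -1.7 and 1.7; friction of 0.06 N m keeps it where it is left. Dial ticks every 15 degrees.
- knob_grip (a point): Where to grip the knob from above: on its upright axis (tester x 75, y 8 mm), 94 mm above the table. Black disc 54 mm across, top at 72 mm, with an upright bar on it 50 long, 14 wide, top at 100 mm; grip across the 14 mm. The bar lies along tester x when the joint reads 0 and turns with it; its x axis is along the bar, pointer at -x.
- slide (a joint): How far the slide is pulled out toward tester -x, m: 0 = fully home, stop at 0.085. A spring pulls it home with 2.4 N at 0 plus 120 N/m (about 7 to 10 N at the marks); let go, it springs back.
- index (a point): Tip of the white index line on the black tab at the right side of the slide, 38 mm above the table; moves with the slide. Level in x with the middle of the yellow grip (42 mm to its right).
- rider (a joint): Setting of the red rider along the scale, m, in the same measure as joint slide: the index is at the middle of the rider when joint slide equals this value. Starts between 0.035 and 0.065. Clamped by 8 N of friction; not to be moved.
- mark (a point): Middle of the inner edge of the red rider, 38 mm above the table. The rider is 8 mm wide along tester x and stands 8 mm above the scale strip; the index must stand within this width. Axes as the tester's.
- vial: Bystander: white capped sample pot, 34 mm diameter, 48 mm high, standing left of the blue head. Origin under its centre.
- dish: Bystander: small culture dish, 69 mm diameter, 16 mm high, right of the tester. Origin under its centre.
- tweezers: Bystander: steel forceps 130 x 17 x 8 mm, lying left of the slide, along their x axis. Origin under their middle.
- slide_grip (a point): The slide's upright yellow grip: point on its axis 70 mm above the table, where to take it from above, axes as the tester's. It is 20 mm along tester x, 24 along y, top at 86 mm, on an aluminium carriage 40 x 56 mm whose top is at 35 mm. At rest at tester x -45, y 0, with 65 mm free between it and the blue head (a steel rod runs there, at 32 mm or lower).

How it is judged:
By the outcome, as a careful person would: the job done as asked, in the order asked, and still so for the second after the job is handed in, while the arm keeps its last pose, push and grip.
It also fails if it takes over 45 s, if anything falls off the work surface, if the arm or the gripper's body presses on something with over 40 N, if the wrist force passes 120 N, or if a joint passes its speed limit or range.

## Working session

There is one attempt and no reset: what is moved stays moved. The work goes in short steps, Python scripts to look and compute and a shell command to move; the robot and the scene stay as the last step left them, time stands still between calls to the robot, and variables do not carry over. Pictures are saved under pics/ and viewed, at most 10 in all, crops included, and the job is handed in when it is done.

```bash
mkdir -p pics; ls; cat > h.py <<'E'
import numpy as np, cv2
from cell import robot
def save(c,n,crop=None,s=1):
    im=c["image"]
    if crop: im=im[crop[1]:crop[3],crop[0]:crop[2]]
    cv2.imwrite("pics/"+n+".png",cv2.resize(im,None,fx=s,fy=s,interpolation=cv2.INTER_CUBIC))
E
python3 - <<'E'
from h import *
s=robot.state();print(s,robot.grip_point_offset)
import pickle
for n in("scene","top"):
    c=robot.capture(n);pickle.dump(c,open(n+".pkl","wb"));save(c,n,None,1.5)
    print(n,{k:v for k,v in c.items() if k!="image"})
    for t in("tester","tare_knob","slide","rider","vial","dish","tweezers"):
        for r in robot.cut_out(c,t)[:2]: 
            v,u=np.nonzero(r["pixels"]);print(t,round(r["score"],2),r["box"],u.mean().round(1),v.mean().round(1))
E
```

```text
pics
{'time': 0.0, 'joints': array([ 1.11717100e+00,  2.59352728e-01,  1.53609396e+00, -2.53855580e-05,
        1.34799063e+00, -2.02783421e-01]), 'qd': array([ 0.00231051,  0.00173303, -0.00098538,  0.00045225, -0.00137849,
        0.000359  ]), 'joint_torque': array([ 1.00061228e-03, -4.37292552e+01, -2.84006774e+01,  7.22891022e-02,
        4.10384545e-02, -1.50183077e-04]), 'tcp_pos': array([0.13625044, 0.53228469, 0.21780811]), 'tool_rot': array([-3.92908959e-01, -3.11634896e+00,  2.75496487e-03]), 'wrist_force': array([ 0.63723749, -0.33402784,  0.1901106 ]), 'torque': array([ 0.0271965 , -0.04781179,  0.00817006]), 'finger_force': 0.0, 'grip_width': 0.09307178612000379} 0.0188
scene {'fx': 445.485091406067, 'fy': 445.485091406067, 'cx': 257.8920498335271, 'cy': 197.64131961204436, 'k1': -0.06498986240853216, 'R': array([[ 0.6365741 , -0.77117189, -0.00820634],
       [-0.4207936 , -0.33839305, -0.84167861],
       [ 0.64630192,  0.53924398, -0.53991644]]), 't': array([-0.34063608,  0.33397665,  0.52552786]), 'shot': 1}
tester 0.93 [156.6, 160.3, 275.3, 278.6] 217.8 224.0
tare_
[... 480 characters left out ...]
258.2503062999371, 'cy': 188.0374619240995, 'k1': -0.04059743679613184, 'R': array([[ 0.00403433, -0.99949575,  0.03149568],
       [-0.99826898, -0.00587343, -0.05851967],
       [ 0.05867515, -0.03120508, -0.99778929]]), 't': array([0.02155234, 0.55645908, 0.92308111]), 'shot': 2}
tester 0.74 [184.7, 126.1, 259.7, 254.2] 221.6 190.5
tare_knob 0.73 [193.6, 140.0, 218.1, 166.1] 207.3 150.8
slide 0.68 [210.8, 176.5, 239.9, 214.0] 223.4 198.7
slide 0.26 [194.5, 138.4, 216.3, 165.2] 207.8 150.5
rider 0.28 [209.5, 179.2, 239.3, 209.1] 223.3 199.1
vial 0.68 [151.1, 166.6, 168.5, 183.0] 159.6 172.6
vial 0.5 [197.9, 141.2, 220.7, 156.8] 207.4 150.9
dish 0.87 [261.9, 176.6, 292.1, 201.6] 278.2 188.1
```

```bash
python3 - <<'E'
from h import *
import pickle
a=pickle.load(open("scene.pkl","rb"));b=pickle.load(open("top.pkl","rb"))
save(b,"top2",(140,110,300,270),3.7);save(a,"scene2",(130,140,300,290),4)
E
```

```text
(no output)
```

View pics/top2.png

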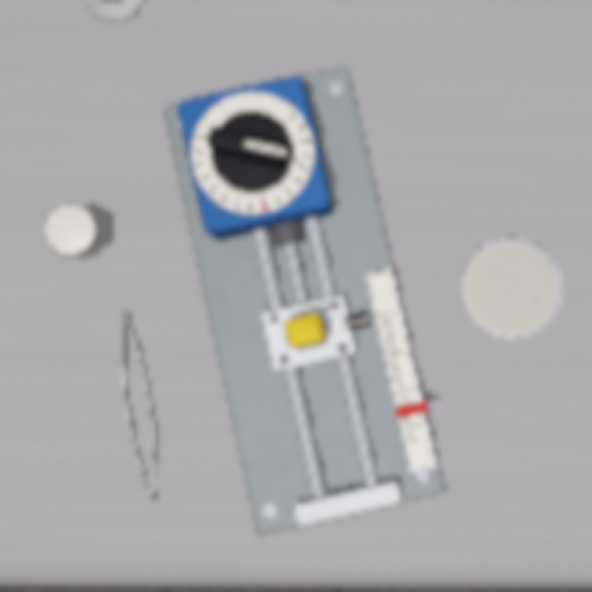

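View pics/scene2.png

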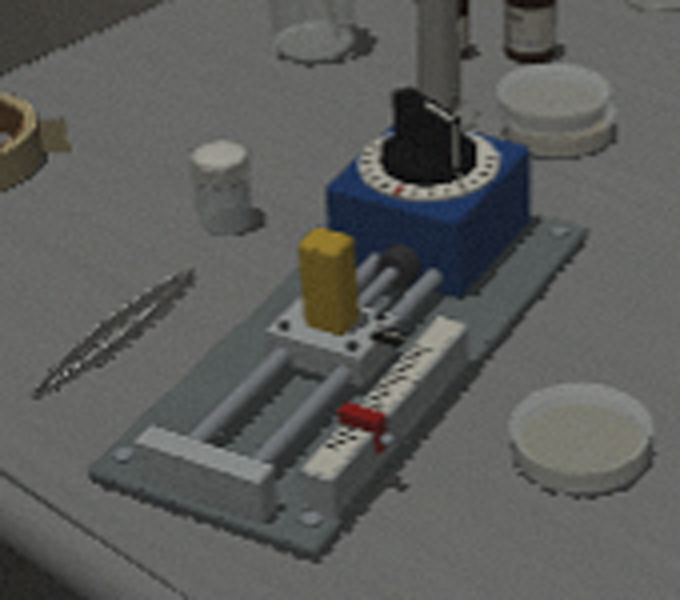

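```bash
cat >> h.py <<'E'
def proj(c,P):
    C=np.atleast_2d(P)@c["R"].T+c["t"]; s=C[:,:2]/C[:,2:]; r2=(s**2).sum(1,keepdims=True)
    return s*(1+c["k1"]*r2)*c["fx"]+[c["cx"],c["cy"]]
def T2W(p,P):
    P=np.atleast_2d(P); a,b=np.cos(p[2]),np.sin(p[2])
    return np.c_[p[0]+a*P[:,0]-b*P[:,1],p[1]+b*P[:,0]+a*P[:,1],P[:,2]]
E
python3 - <<'E'
from h import *
import pickle
from scipy.optimize import least_squares as ls
a=pickle.load(open("scene.pkl","rb"));b=pickle.load(open("top.pkl","rb"))
tp=lambda L:np.array(L)/3.7+[140,110]
sc=lambda L:np.array(L)/4+[130,140]
M=1e-3
ot=[(130,65,10),(130,-65,10),(-170,-65,10),(-170,65,10),(120,50,62),(120,-34,62),(30,-34,62),(-45,0,86),(75,8,72)]
it=tp([(165,105),(348,68),(447,490),(258,533),(178,103),(303,77),(332,210),(305,327),(253,151)])
os_=[(-170,65,10),(-170,-65,10),(130,-65,10),(30,-34,62),(30,50,62),(120,-34,62),(-45,0,86)]
is_=sc([(93,473),(320,556),(587,230),(460,225),(330,185),(530,150),(328,240)])
f=lambda p:np.r_[(proj(b,T2W(p,np.array(ot)*M))-it).ravel(),(proj(a,T2W(p,np.array(os_)*M))-is_).ravel()]
r=ls(f,[.5,.1,.1],loss="soft_l1");print(r.x,f(r.x).reshape(-1,2).round(1).tolist())
p=r.x;np.save("p.npy",p)
# rider
g=lambda q:np.r_[(proj(b,T2W(p,[q[0],q[1],.042]))-tp([(412,409)])).ravel(),(proj(a,T2W(p,[q[0],q[1],.042]))-sc([(362,410)])).ravel()]
q=ls(g,[-.1,-.05]);print("rider tester",q.x,q.fun,"slide target",-.045-q.x[0])
# angle of pointer in top: bar top-line
def back(c,uv,z):
    return ls(lambda x:(proj(c,[x[0],x[1],z])-uv).ravel(),[.5,.1]).x
A=back(b,tp([(245,146)])[0],.1);B=back(b,tp([(285,154)])[0],.1);d=B-A
print("knob angle",np.arctan2(-d[1],-d[0])-p[2],np.arctan2(d[1],d[0])-p[2]-np.pi, d)
print("knob grip",T2W(p,[.075,.008,.094]),"slide grip",T2W(p,[-.045,0,.07]))
save(a,"scene_full",None,1.5)
E
```

```text
[0.56856059 0.11850425 0.23517722] [[-0.4, 0.6], [0.3, -0.7], [0.6, 0.8], [0.9, 1.3], [-0.4, -0.3], [0.1, -1.0], [0.7, -0.7], [0.5, 1.3], [0.2, 0.3], [-1.7, -0.9], [-0.2, -1.2], [0.8, -0.8], [0.1, -0.7], [-1.8, 0.4], [1.0, -1.3], [-0.1, -0.2]]
rider tester [-0.10784456 -0.05320174] [-0.04590154 -0.09268416 -0.01743641  0.12301381] slide target 0.06284456176988289
knob angle 1.144387746035881 -5.138797561143706 [-0.00478738 -0.0247286 ]
knob grip [[0.63963195 0.14376018 0.094     ]] slide grip [[0.5247993  0.10801856 0.07      ]]
```

View pics/scene_full.png

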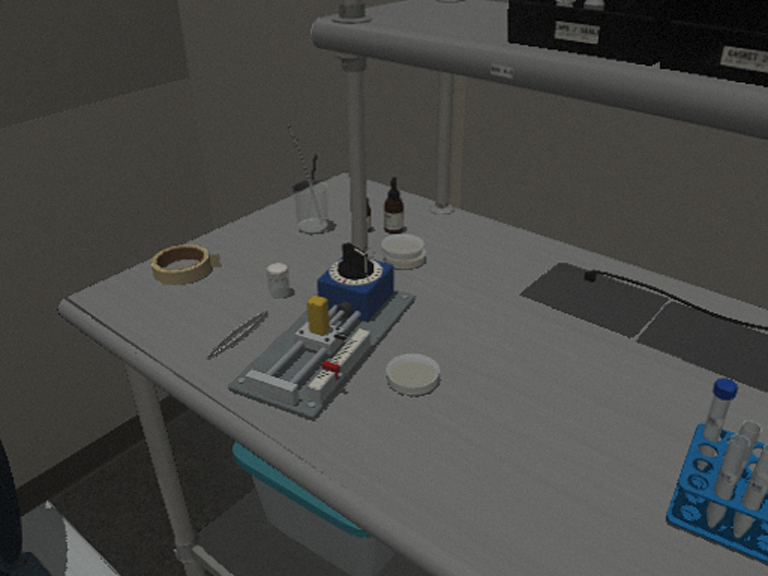

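```bash
R='x'; python3 -m pendant '[{"delta_rot":[0,0,-0.12],"xyz":[0.84,-0.647,0.1],"grip":60},{"delta_rot":[0,0,-0.12],"xyz":[0.84,-0.647,0.1],"grip":60},{"delta_rot":[0,0,-0.12],"xyz":[0.84,-0.647,0.1],"grip":60},{"delta_rot":[0,0,-0.12],"xyz":[0.84,-0.647,0.1],"grip":60}]'
python3 -m pendant '[{"delta_rot":[0,0,-0.12],"xyz":[0.84,-0.647,0],"grip":60},{"delta_rot":[0,0,-0.12],"xyz":[0.84,-0.647,0],"grip":60},{"delta_rot":[0,0,-0.12],"xyz":[0.84,-0.647,0],"grip":60},{"delta_rot":[0,0,-0.12],"xyz":[0.84,-0.647,0],"grip":60}]'
python3 -m pendant '[{"delta_rot":[0,0,-0.12],"xyz":[0.84,-0.647,0],"grip":60},{"delta_rot":[0,0,-0.12],"xyz":[0.84,-0.647,0],"grip":60},{"delta_rot":[0,0,-0.12],"xyz":[0.84,-0.647,0],"grip":60},{"delta_rot":[0,0,-0.12],"xyz":[0.84,-0.647,0],"grip":60}]'
python3 - <<'E'
from h import *
import pickle
s=robot.state();c=robot.capture("wrist");c["s"]=s;pickle.dump(c,open("w1.pkl","wb"));save(c,"w1",None,1.5)
print(s["tcp_pos"],s["tool_rot"],c["mount"],s["time"],c["fx"])
b=pickle.load(open("top.pkl","rb"));save(b,"topfull",None,1.5)
E
```

```text
time: 1.3
tcp_pos: [0.2644, 0.4347, 0.2341]
tool_rot: [0.976, 2.986, 0.001]
wrist_force: [-0.3, 0.4, -0.0]
grip_width: 0.0612
finger_force: 0.0
time: 1.8
tcp_pos: [0.3895, 0.3382, 0.2333]
tool_rot: [-1.516, -2.751, 0.0]
wrist_force: [-0.1, -0.3, -0.1]
grip_width: 0.0604
finger_force: 0.0
time: 2.3
tcp_pos: [0.515, 0.2418, 0.233]
tool_rot: [-2.003, -2.419, 0.001]
wrist_force: [-0.4, -0.2, -0.1]
grip_width: 0.0602
finger_force: 0.0
[0.51503037 0.24183985 0.23304805] [-2.00284709e+00 -2.41928732e+00  5.43623004e-04] [[-4.82694793e-04 -9.63373071e-01 -2.68164304e-01  7.47447685e-02]
 [ 9.99999883e-01 -4.53518805e-04 -1.70742086e-04 -6.46583576e-04]
 [ 4.28707733e-05 -2.68164355e-01  9.63373176e-01 -1.65850013e-01]
 [ 0.00000000e+00  0.00000000e+00  0.00000000e+00  1.00000000e+00]] 2.3 296.4964057555493
```

View pics/w1.png

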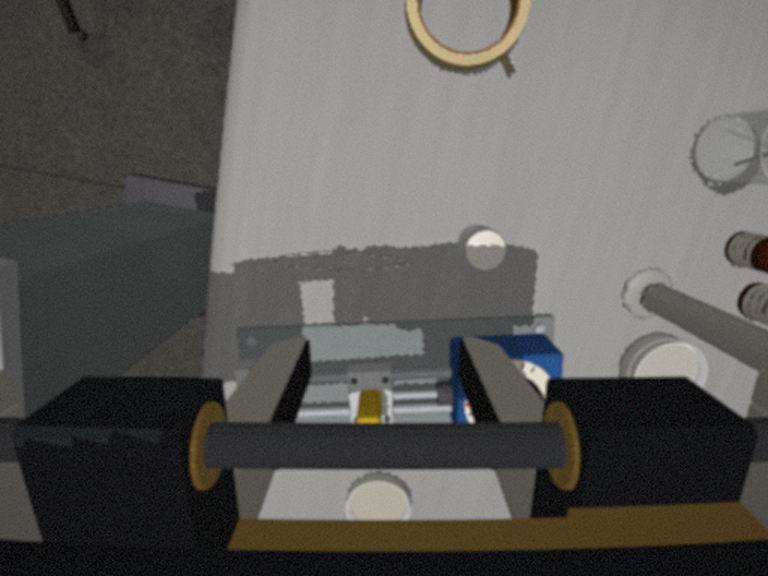

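View pics/topfull.png

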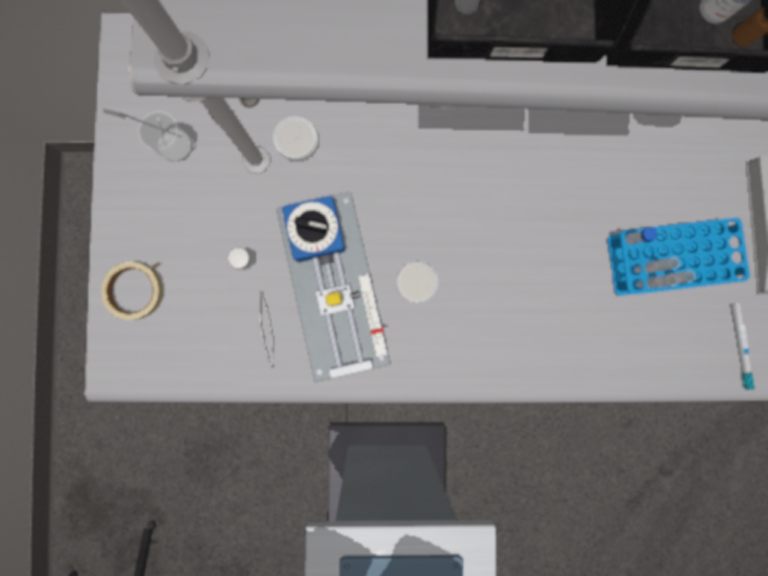

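```bash
python3 -m pendant '[{"delta_rot":[0,0,-0.121],"xyz":[0.83,-0.654,0],"grip":45},{"delta_rot":[0,0,-0.121],"xyz":[0.83,-0.654,-0.2],"grip":45},{"delta_rot":[0,0,-0.121],"xyz":[0.83,-0.654,-0.6],"grip":45},{"delta_rot":[0,0,-0.121],"xyz":[0.83,-0.654,-0.6],"grip":45}]'
python3 - <<'E'
from h import *
import pickle
from scipy.optimize import least_squares as ls
b=pickle.load(open("top.pkl","rb"))
print("post",ls(lambda x:(proj(b,[x[0],x[1],0])-[172,107]).ravel(),[.5,.1]).x)
s=robot.state();c=robot.capture("scene");save(c,"s3",(130,110,300,260),4);print(s["joints"],s["tcp_pos"])
E
```

```text
time: 2.85
tcp_pos: [0.6363, 0.1446, 0.1397]
tool_rot: [-2.419, -1.997, 0.009]
wrist_force: [-0.4, 0.1, 0.1]
grip_width: 0.0449
finger_force: 0.0
post [0.76473469 0.24656751]
[5.24801801e-02 5.01429801e-01 1.37047717e+00 6.70958502e-04
 1.27716110e+00 2.42589562e-01] [0.63630675 0.14461287 0.13966131]
```

View pics/s3.png

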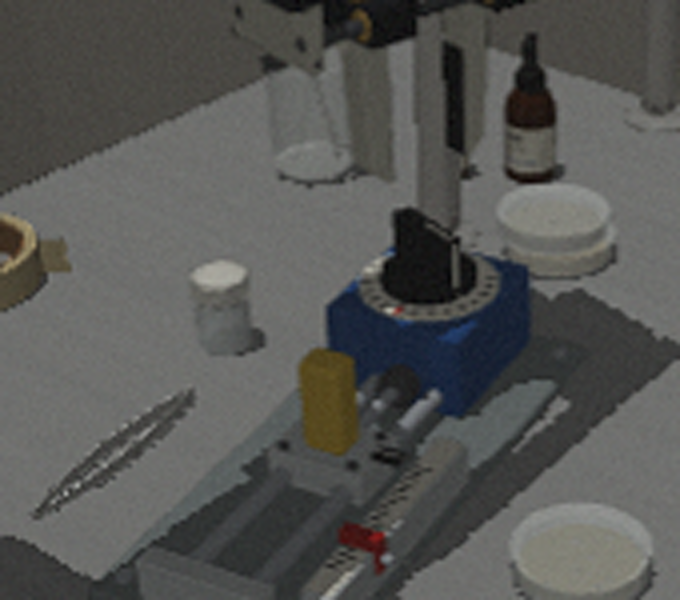

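```bash
python3 -m pendant '[{"delta_rot":[0,0,0],"xyz":[0,0,-0.15],"grip":45},{"delta_rot":[0,0,0],"xyz":[0,0,-0.3],"grip":45},{"delta_rot":[0,0,0],"xyz":[0,0,-0.42],"grip":45},{"delta_rot":[0,0,0],"xyz":[0,0,-0.42],"grip":45}]' 20
python3 -m pendant '[{"delta_rot":[0,0,0],"xyz":[0,0,0],"grip":5},{"delta_rot":[0,0,0],"xyz":[0,0,0],"grip":5},{"delta_rot":[0,0,0],"xyz":[0,0,0],"grip":5},{"delta_rot":[0,0,0],"xyz":[0,0,0],"grip":5},{"delta_rot":[0,0,0],"xyz":[0,0,0],"grip":5}]' 20
python3 -c "
from h import *
s=robot.state();print(s['torque'],s['tcp_pos'],s['tool_rot'],s['wrist_force'])"
```

```text
time: 3.4
tcp_pos: [0.6376, 0.145, 0.0804]
tool_rot: [-2.42, -2.001, 0.002]
wrist_force: [0.3, -0.2, -0.3]
grip_width: 0.0448
finger_force: 0.0
time: 4.03
tcp_pos: [0.6407, 0.1432, 0.0813]
tool_rot: [2.422, 1.997, 0.004]
wrist_force: [6.0, -0.6, -1.1]
grip_width: 0.0138
finger_force: 19.9
[-0.18120354 -0.73970588 -0.08818889] [0.64067382 0.14323952 0.08133481] [2.42196203 1.997367   0.00418312] [ 5.96436159 -0.59001364 -1.13469145]
```

```bash
python3 -m pendant '[{"delta_rot":[0,0,-0.05],"xyz":[0.01,-0.005,0],"grip":5},{"delta_rot":[0,0,-0.1],"xyz":[0.01,-0.005,0],"grip":5},{"delta_rot":[0,0,-0.15],"xyz":[0.01,-0.005,0],"grip":5},{"delta_rot":[0,0,-0.2],"xyz":[0.01,-0.005,0],"grip":5},{"delta_rot":[0,0,-0.25],"xyz":[0.01,-0.005,0],"grip":5},{"delta_rot":[0,0,-0.3],"xyz":[0.01,-0.005,0],"grip":5},{"delta_rot":[0,0,-0.35],"xyz":[0.01,-0.005,0],"grip":5},{"delta_rot":[0,0,-0.3645],"xyz":[0.01,-0.005,0],"grip":5},{"delta_rot":[0,0,-0.3645],"xyz":[0.01,-0.005,0],"grip":5}]' 20
python3 - <<'E'
from h import *
import pickle
s=robot.state();print(s['torque'],s['tcp_pos'],s['tool_rot'],s['wrist_force'])
r=s["tool_rot"];print("yaw",2*np.arctan2(r[1],r[0])-np.pi/2)
E
```

```text
time: 5.15
tcp_pos: [0.6381, 0.1458, 0.0813]
tool_rot: [-3.116, -0.367, 0.005]
wrist_force: [-5.0, 7.3, 6.9]
grip_width: 0.0139
finger_force: 19.9
[1.43097739 1.09748969 0.01541669] [0.63814895 0.14578893 0.08132328] [-3.11552778 -0.36714055  0.00520616] [-4.95668556  7.32751493  6.92024051]
yaw -7.6193792618249985
```

```bash
python3 -m pendant '[{"delta_rot":[0,0,0],"xyz":[0,0,0],"grip":40},{"delta_rot":[0,0,0],"xyz":[0,0,0],"grip":40},{"delta_rot":[0,0,0],"xyz":[0,0,0],"grip":40},{"delta_rot":[0,0,0],"xyz":[0,0,0.15],"grip":40},{"delta_rot":[0,0,0],"xyz":[0,0,0.4],"grip":40},{"delta_rot":[0,0,0],"xyz":[-0.2,0,0.8],"grip":40},{"delta_rot":[0,0,0],"xyz":[-0.6,-0.15,1],"grip":40},{"delta_rot":[0,0,0],"xyz":[-1,-0.33,1],"grip":40},{"delta_rot":[0,0,0],"xyz":[-1,-0.33,1],"grip":40},{"delta_rot":[0,0,0],"xyz":[-1,-0.33,1],"grip":40}]'
python3 - <<'E'
from h import *
import pickle
s=robot.state();c=robot.capture("wrist");c["s"]=s;pickle.dump(c,open("w2.pkl","wb"));save(c,"w2",(126,0,386,260),3/1.3)
print(s['tcp_pos'],s['tool_rot'],s['wrist_force'])
E
```

```text
time: 6.4
tcp_pos: [0.4907, 0.0929, 0.2312]
tool_rot: [3.12, 0.366, 0.002]
wrist_force: [0.6, 0.2, 0.3]
grip_width: 0.0401
finger_force: 0.0
[0.49068491 0.0929336  0.23123002] [3.12008860e+00 3.65802952e-01 2.45707053e-03] [0.60691632 0.18801585 0.253226  ]
```

View pics/w2.png

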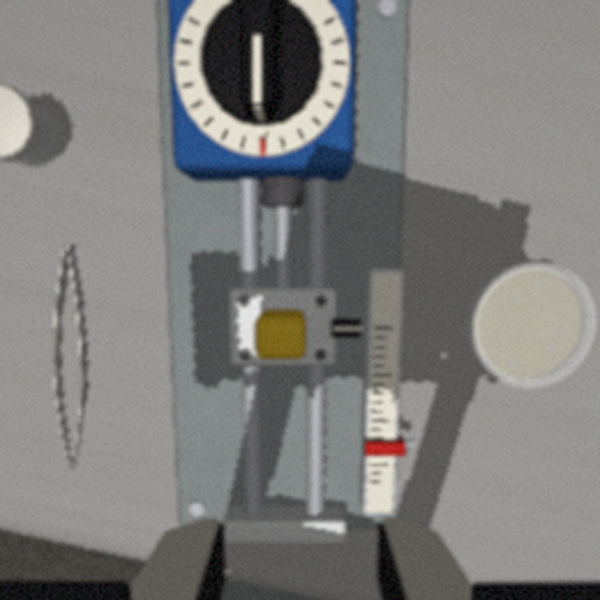

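```bash
cat >> h.py <<'E'
from scipy.spatial.transform import Rotation as Ro
def wcam(c):
    s=c["s"]; T=np.eye(4); T[:3,:3]=Ro.from_rotvec(s["tool_rot"]).as_matrix(); T[:3,3]=s["tcp_pos"]
    W=np.linalg.inv(T@c["mount"]); c["R"]=W[:3,:3]; c["t"]=W[:3,3]; return c
def back(c,uv,z):
    n=cv2.undistortPoints(np.array([[uv]],float),np.array([[c["fx"],0,c["cx"]],[0,c["fy"],c["cy"]],[0,0,1]]),np.array([c["k1"],0,0,0]))[0,0]
    d=c["R"].T@np.r_[n,1]; o=-c["R"].T@c["t"]; return o+d*(z-o[2])/d[2]
def W2T(p,X): 
    a,b=np.cos(p[2]),np.sin(p[2]); d=X[:2]-p[:2]; return np.array([a*d[0]+b*d[1],-b*d[0]+a*d[1]])*1000
E
python3 - <<'E'
from h import *
import pickle
c=wcam(pickle.load(open("w2.pkl","rb")));p=np.load("p.npy")
k=1.3/3
px=lambda u,v:np.array([u,v])*k+[126,0]
t=lambda n,u,v,z:print(n,W2T(p,back(c,px(u,v),z)).round(1))
t("base L1",162,60,.01);t("base L2",183,520,.01);t("base R",407,60,.01);t("base R2",402,230,.01)
t("disc",262,61,.072);t("zero line",263,147,.064);t("ptr a",257,37,.1);t("ptr b",257,104,.1)
t("grip c",281,334,.086);t("index tip",360,328,.038);t("rider L",366,448,.038);t("rider c",385,448,.042);t("rider top",385,440,.042);t("rider bot",385,456,.042)
t("index mid",347,328,.038);t("hole br",196,510,.01);t("hole tr",388,6,.01)
t("rod L",249,200,.028);t("rod L b",254,500,.028)
E
```

```text
base L1 [92.1 64.6]
base L2 [-161.3   64.9]
base R [ 91.7 -61.9]
base R2 [  6.6 -61.9]
disc [75.2  9.8]
zero line [41.1 10.3]
ptr a [76.8 10.3]
ptr b [52.1 10.6]
grip c [-41.4   2.2]
index tip [-43.5 -37.6]
rider L [-108.4  -42.2]
rider c [-107.3  -52.1]
rider top [-102.9  -51.9]
rider bot [-111.8  -52.2]
index mid [-43.5 -30.8]
hole br [-154.9   56.7]
hole tr [117.2 -51.5]
rod L [20.9 19.6]
rod L b [-142.    20.2]
```

```bash
python3 -m pendant '[{"delta_rot":[0,0,-0.06],"xyz":[0,0,0],"grip":55},{"delta_rot":[0,0,-0.12],"xyz":[0,0,0],"grip":55},{"delta_rot":[0,0,-0.18],"xyz":[0.23,0.1,0],"grip":55},{"delta_rot":[0,0,-0.24],"xyz":[0.23,0.1,-0.1],"grip":55},{"delta_rot":[0,0,-0.3],"xyz":[0.23,0.1,-0.2],"grip":55},{"delta_rot":[0,0,-0.36],"xyz":[0.23,0.1,-0.3],"grip":55},{"delta_rot":[0,0,-0.42],"xyz":[0.23,0.1,-0.4],"grip":55},{"delta_rot":[0,0,-0.48],"xyz":[0.23,0.1,-0.6],"grip":55},{"delta_rot":[0,0,-0.5],"xyz":[0.23,0.1,-0.73],"grip":55},{"delta_rot":[0,0,-0.5],"xyz":[0.23,0.1,-0.73],"grip":55}]'
python3 - <<'E'
from h import *
p=np.load("p.npy")
s=robot.state();r=s["tool_rot"];print(s['tcp_pos'],s['joints'],"yaw",2*np.arctan2(r[1],r[0])-np.pi/2, W2T(p,s["tcp_pos"]))
E
```

```text
time: 7.7
tcp_pos: [0.525, 0.1087, 0.1187]
tool_rot: [2.465, -1.943, -0.005]
wrist_force: [-0.2, 1.6, -0.2]
grip_width: 0.055
finger_force: 0.0
[0.52499792 0.10865999 0.11874845] [-4.17069869e-03  3.25343185e-01  1.70388721e+00  1.47562479e-04
  1.11660218e+00  2.90176080e+00] yaw -2.905996519384244 [-44.65738692   0.57749117]
```

```bash
python3 -m pendant '[{"delta_rot":[0,0,0],"xyz":[0,0,-0.15],"grip":55},{"delta_rot":[0,0,0],"xyz":[0,0,-0.3],"grip":55},{"delta_rot":[0,0,0],"xyz":[0,0,-0.44],"grip":55},{"delta_rot":[0,0,0],"xyz":[0,0,-0.44],"grip":55},{"delta_rot":[0,0,0],"xyz":[0,0,-0.44],"grip":5},{"delta_rot":[0,0,0],"xyz":[0,0,-0.44],"grip":5},{"delta_rot":[0,0,0],"xyz":[0,0,-0.44],"grip":5},{"delta_rot":[0,0,0],"xyz":[0,0,-0.44],"grip":5},{"delta_rot":[0,0,0],"xyz":[0,0,-0.44],"grip":5}]' 40
python3 - <<'E'
from h import *
p=np.load("p.npy")
s=robot.state();print(s['tcp_pos'],s['wrist_force'], W2T(p,s["tcp_pos"]))
E
```

```text
time: 8.82
tcp_pos: [0.5259, 0.1084, 0.0558]
tool_rot: [-2.465, 1.945, -0.002]
wrist_force: [2.2, 0.3, 3.0]
grip_width: 0.0195
finger_force: 40.0
[0.52592927 0.10844429 0.05575424] [2.23129879 0.31232891 3.0377114 ] [-43.8019331    0.15070878]
```

```bash
python3 -m pendant '[{"delta_rot":[0,0,0],"xyz":[-0.08,-0.0192,0],"grip":5},{"delta_rot":[0,0,0],"xyz":[-0.16,-0.0384,0],"grip":5},{"delta_rot":[0,0,0],"xyz":[-0.24,-0.0576,0],"grip":5},{"delta_rot":[0,0,0],"xyz":[-0.32,-0.0768,0],"grip":5},{"delta_rot":[0,0,0],"xyz":[-0.38,-0.091,0],"grip":5},{"delta_rot":[0,0,0],"xyz":[-0.405,-0.097,0],"grip":5},{"delta_rot":[0,0,0],"xyz":[-0.405,-0.097,0],"grip":5},{"delta_rot":[0,0,0],"xyz":[-0.405,-0.097,0],"grip":5}]' 40
python3 - <<'E'
from h import *
import pickle
p=np.load("p.npy")
s=robot.state();print(s['tcp_pos'],s['wrist_force'], W2T(p,s["tcp_pos"]),s["joints"])
c=robot.capture("wrist");c["s"]=s;pickle.dump(c,open("w3.pkl","wb"));save(c,"w3",(156,60,356,210),4)
E
```

```text
time: 9.82
tcp_pos: [0.4662, 0.0943, 0.0558]
tool_rot: [-2.462, 1.945, -0.005]
wrist_force: [9.1, 5.1, -2.8]
grip_width: 0.0197
finger_force: 40.0
[0.46623649 0.09431164 0.05575472] [ 9.06711803  5.11076563 -2.77014899] [-105.14468029    0.31642542] [-3.65982114e-02  3.06138039e-01  1.92453161e+00  1.75985528e-03
  9.05936539e-01  2.86998888e+00]
```

View pics/w3.png

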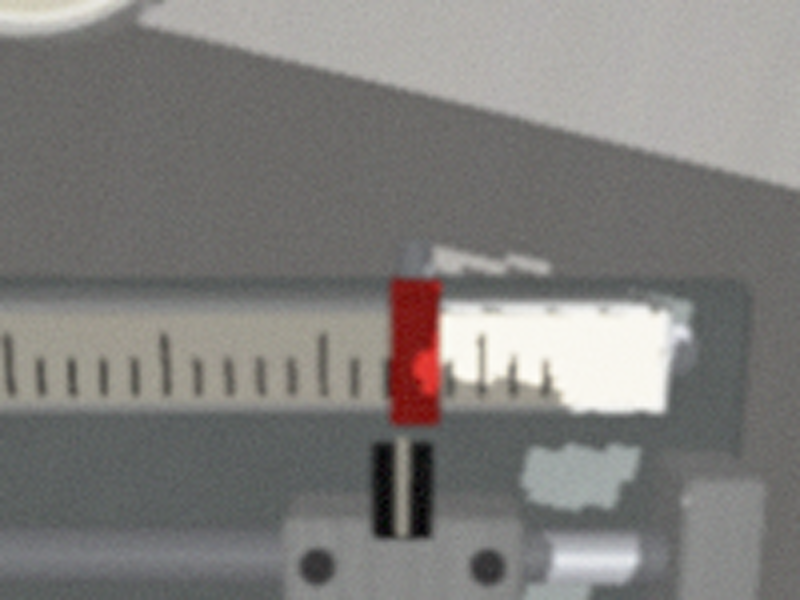

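```bash
python3 -m pendant '[{"delta_rot":[0,0,0],"xyz":[-0.0137,-0.0033,0],"grip":5},{"delta_rot":[0,0,0],"xyz":[-0.0137,-0.0033,0],"grip":5},{"delta_rot":[0,0,0],"xyz":[-0.0137,-0.0033,0],"grip":5},{"delta_rot":[0,0,0],"xyz":[-0.0137,-0.0033,0],"grip":5}]' 40
python3 - <<'E'
from h import *
s=robot.state();print(s['tcp_pos'],s['wrist_force'],s["qd"].round(4))
c=robot.capture("wrist");save(c,"w4",(156,60,356,210),4)
E
```

```text
time: 10.38
tcp_pos: [0.4644, 0.0939, 0.0558]
tool_rot: [-2.462, 1.944, -0.005]
wrist_force: [9.4, 4.7, -2.5]
grip_width: 0.0198
finger_force: 40.0
[0.4643662  0.09385606 0.0557797 ] [ 9.41245478  4.66552317 -2.53103382] [-0.0005  0.0004 -0.0009  0.0015 -0.0015 -0.0005]
```

View pics/w4.png

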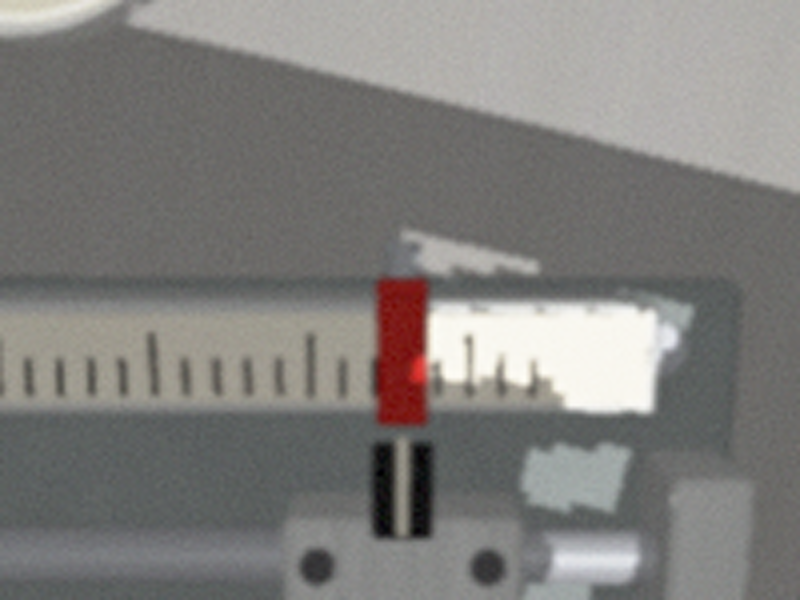

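The index line (column 402) now stands at the middle of the rider (columns 378–427), and the arm is at rest.

```bash
python3 -c "
from cell import robot
print(robot.close_job())"
```

```text
the job is handed in; nothing more can be done
None
```

I turned the tare knob to its zero line (within about 1°, from a wrist picture) and let it go. The gripper now holds the slide steady with the index line at the middle of the red rider, and the job was handed in at about 10.4 s. I moved nothing else, but took no last picture of the knob, pot or forceps, and the hand-in gave no verdict.

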